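# Empty the nut drum into the coral bowl

### The job

Lift the coral bowl straight up out of the teal bowl it is nested in and, keeping it upright, stand it on the bottom tier centred under the nut drum. Then turn the drum by its paddle wheel until its orange-framed port faces straight down and all three walnuts have dropped into the bowl. Let go, leave the bowl standing under the drum, and do not disturb the other crockery and jars.

Things in the scene. Friction and masses are not known exactly. Their poses are not given: they have to be found in the camera images.
- tiers: Fixed white three-tier stand. Origin: on the counter midway under the drum. x points away from its open front (front, -x, faces the robot), y along the drum, z up. Floor of the bottom tier: top 10 mm up, x -100 to 200, y -95 to 95 mm, no lip. Side posts at y=+-81 (10 thick, 152 clear between, x -17 to 17), rear posts at x=175. Clear drum: axis along y, 155 mm up, radius 56, y -64 to 64.
- drum (a joint): Angle of the clear drum about its horizontal axis, rad. 0 = port straight up; grows as the drum's top turns toward the front (-x of tiers), so the paddles at the front go DOWN; pi = port straight down. Starts within +-0.45; end stops at -0.8 and 3.9. Stiff bearing: about 0.13 N m of friction (2 N at a paddle); it stays where it is left.
- port (a point): Middle of the drum's rectangular port at the outer skin, 56 mm from the axis (port about 84 mm along the axis, 65 mm round the drum, orange frame).
- wheel_centre (a point): Fixed point on the drum's axis at the middle of the wheel of five paddles: tiers frame (0,-120,155) mm. The wheel lies outside the -y post: 28 mm free between post and paddles, nothing on its other side. Paddle k stands 72k degrees + drum angle from straight up, toward the front.
- paddle0 (a point): Grip point of paddle 0 (red, in line with the port), 75 mm from the axis, mid-thickness. A flat radial bar 12 mm thick along the axis, 16 mm wide, from 18 to 88 mm from the axis. Pinched across its thickness (along the tiers' y) it can pivot between the fingers.
- paddle1 (a point): Grip point of paddle 1 (blue), 75 mm from the axis, mid-thickness. A flat radial bar 12 mm thick along the axis, 16 mm wide, from 18 to 88 mm from the axis. Pinched across its thickness (along the tiers' y) it can pivot between the fingers.
- paddle2 (a point): Grip point of paddle 2 (blue), 75 mm from the axis, mid-thickness. A flat radial bar 12 mm thick along the axis, 16 mm wide, from 18 to 88 mm from the axis. Pinched across its thickness (along the tiers' y) it can pivot between the fingers.
- paddle3 (a point): Grip point of paddle 3 (blue), 75 mm from the axis, mid-thickness. A flat radial bar 12 mm thick along the axis, 16 mm wide, from 18 to 88 mm from the axis. Pinched across its thickness (along the tiers' y) it can pivot between the fingers.
- paddle4 (a point): Grip point of paddle 4 (blue), 75 mm from the axis, mid-thickness. A flat radial bar 12 mm thick along the axis, 16 mm wide, from 18 to 88 mm from the axis. Pinched across its thickness (along the tiers' y) it can pivot between the fingers.
- bowl_spot (a point): Where the bowl should stand: on the floor of the bottom tier under the middle of the drum (tiers frame 0,0,10 mm).
- nest: Fixed teal bowl, 38 mm high, 104 mm across its rim, on a rubber mat. Origin: centre of its underside; its yaw is the coral bowl's at the start. The coral bowl stands in it, centred, on a pedestal 20 mm above the counter, and two rubber pads grip its foot: a few newtons to pull it straight up, free of the pads after 15 mm and of the teal bowl's rim after 20 mm of lift.
- bowl: Coral plastic bowl, about 75 g, foot 72 mm across and 14 mm high, rim 116 mm across, 48 mm high. Origin: centre of its underside, z up. A flat upright handle tab sticks out to its own -x: 10 mm thick (along y), x -54 to -96, z 30 to 66 mm. It goes under the drum from the front, tab to the front.
- handle (a point): Grip point in the bowl's handle tab: bowl frame (-82,0,50) mm. Grip across its 10 mm thickness (along the bowl's y) with about 40 N.
- walnut0: Brown walnut, ball of 26 mm diameter, about 12 g, loose in the drum at the start. Origin at its centre.
- walnut1: Brown walnut, ball of 26 mm diameter, about 12 g, loose in the drum at the start. Origin at its centre.
- walnut2: Brown walnut, ball of 26 mm diameter, about 12 g, loose in the drum at the start. Origin at its centre.
- plate: Lime silicone plate, 92 mm across, bystander on the top tier.
- strawcup: Purple straw cup, 64 mm across, 155 mm high with its straw, bystander on the top tier.
- eggcup: Mint ceramic egg cup, 48 mm across, 52 mm high, bystander on the top tier.
- mill: Dark wood pepper mill, 170 mm high, 54 mm across, bystander on the counter.
- jar: Amber glass jar, 120 mm high, 72 mm across, bystander on the counter.
- mug: Blue mug, 92 mm high, 80 mm across, bystander on the counter.
- tin: Green tin, 100 mm high, 76 mm across, bystander on the counter.
- tray_edge (a point): Middle of the lower front edge of the top tier's tray: tiers frame (-82,3,300) mm. The tray (clear floor in front, white behind) reaches from x=-82 to 194 and y=-95 to 102 mm and roofs over the drum, so a vertical tool cannot put the bowl under the drum and hits the tray at the wheel: come in from the front with the tool tilted about 40 degrees (20 to 50). A small flap covers its far +y corner.

How it is judged:
On the way, in this order (a step that is already met when the one before it is completed fails the run):
1. the coral bowl is lifted clear above the teal bowl, not yet sideways (z of bowl in the frame of nest above 0.045 m and horizontal distance between bowl and nest below 0.06 m), for 0.05 s.
2. the coral bowl stands released and upright under the drum, the walnuts still in the drum (horizontal distance between bowl and bowl_spot below 0.03 m and z of bowl in the frame of bowl_spot between -0.006 and 0.006 m and angle between bowl's own z axis and vertical below 0.1 rad and linear speed of bowl below 0.03 m/s and contact force between the fingers and bowl below 0.2 N and value of joint drum below 1.2 rad), for 0.2 s.
At the end, for the whole second after the job is handed in: The drum stands still with its port facing down (within 0.4 rad); all three walnuts lie inside the coral bowl; the bowl stands upright at rest on the bottom tier within 30 mm of the point under the middle of the drum (horizontal distance between bowl and bowl_spot below 0.03 m and z of bowl in the frame of bowl_spot between -0.006 and 0.006 m and angle between bowl's own z axis and vertical below 0.1 rad and linear speed of bowl below 0.03 m/s and horizontal distance between each of walnut0, walnut1, walnut2 and bowl below 0.05 m and z of walnut0 in the frame of bowl between 0 and 0.05 m and linear speed of each of walnut0, walnut1, walnut2 below 0.1 m/s and z of walnut1 in the frame of bowl between 0 and 0.05 m and z of walnut2 in the frame of bowl between 0 and 0.05 m and value of joint drum between 2.74 and 3.54 rad and velocity of joint drum between -0.1 and 0.1 rad/s); the robot touches nothing.
It fails at once if the coral bowl is tipped by more than about 30 degrees (angle between bowl's own z axis and vertical above 0.55 rad).
It fails at once if a bystander is moved by more than 40 mm (distance of any of plate, strawcup, eggcup, mill, jar, mug, tin from where it was at the start of the episode above 0.04 m).
It also fails if it takes over 72 s, if anything falls off the work surface, if the arm or the gripper's body presses on something with over 40 N, if the wrist force passes 120 N, or if a joint passes its speed limit or range.

### The arm

A 6-joint arm with a two-finger parallel gripper is mounted at the origin on the work surface. World frame = base frame: x ahead of the robot, y to its left, z up, the work surface at z = 0. Lengths are in m, angles in rad, forces in N, time in s.
With the tool pointing down it reaches from about 0.25 to 0.725 m from the base axis. Payload 4 kg.
Tool frame: the origin (TCP) lies on the centre line of the jaws, within the pads' length; the fingertips stand ahead of it and the grasp point (between the pads) lies 3 mm ahead of it (bot.tcp_to_tips is the z of the fingertips in the tool frame, in m); z points along the fingers, y is the line along which they close (so a half turn about z gives the same grasp; the last joint's range is limited). The gripper opens to 85 mm and grips with 20 to 120 N. Pads are 22 mm wide; open, the fingers measure 114 mm over their backs; the gripper's body (76 mm by 85 mm) begins 54 mm behind the grasp point. The pads swing forward as they close: fully open they stand 13 mm farther back than shut.
Start: joints at [1.111, 0.241, 0.005, 1.335, 0, 1.571], TCP at [0.222, 0.448, 0.253] pointing down, gripper open.
Joint ranges: [-2.72, 2.72], [-1.05, 1.87], [-1.09, 1.28], [-1.99, 2.15], [-1.42, 1.44], [-3.14, 3.14]. Speed limits (rad/s): [2.79, 2.79, 3.14, 3.14, 3.14, 3.14].

### API

Orientations are given as a unit quaternion [x, y, z, w].
In Python, from workcell import telemetry, camera, camera_params, ticket, boxes_of, cut_out, spot_point, bot gives the robot as it stands.
- The arm moves only by the shell command python3 -m creep 'ROWS'. ROWS is text: rows parted by semicolons, each of 5 numbers parted by spaces: the opening, from 0 (shut) to 1 (fully open), then the shift along the tool's x, y, z in units of 150 mm (1.0 is 150 mm), then the turn about the tool's z in units of 180 degrees (1.0 is 180 degrees). In form: claw x y z turn; .... A call has 1 to 12 rows; each row is the pose to reach, as a shift and turn from the pose commanded when the call began, along the tool's axes at that moment, turning the shorter way round; what a row does not reach only later rows make up. A row lasts 1/8 s, in which the tool goes at most 62.5 mm and 10.7 degrees, less where a joint would pass 70% of its speed; a pose out of reach is approached as far as the arm can. A call with a number of a shift or a turn outside -1 to 1 is refused whole. A call with a gripper value outside its range is refused whole. The fingers move at their own pace and stop on an object; the grip force is fixed at half the most. Time passes only in rows, so rows that repeat a pose let the fingers close. It gives the time, the measured TCP pose, the force, the opening and the grip force at its end, in the units of the state.
- telemetry.get_obs(): the state, without advancing time (a new reading comes with each control period).
- camera(name): name is "scene" or "top" or "wrist"; returns the picture (420x560x3 uint8, red, green, blue); there is no depth.
- camera_params(name): a dict with "camera_matrix" (3x3 intrinsics, pixels), "k1" (the pictures are not rectified: a ray, as slopes to the right and down, at radius r is drawn at 1 + k1 r^2 times it, then the intrinsics apply), "eye" and "attitude" of the camera in the world. Camera axes: x right, y down, z forward; pixel columns grow to the right and rows downward; lengths in m; the calibration is good to about 2 mm. A picture is of the moment at which its call begins: read the wrist's pose just before it. camera_params takes no time and is no camera call; for the wrist camera it gives the pose at the moment of the call.
- ticket.job_done(): hands the job in; it is judged then, once.
Trained networks look in the newest picture that a camera, given by its name, has taken for a name from the list of things; names that differ only in an ending like _2 or _b are one class to them, and where a whole thing is asked for, a point or a joint stands for the part that bears it (a point fixed in the world has none). Each returns a list of dicts, best first, with "conf" (0 to 1); they miss things now and then, are a little off and sometimes report something else, mostly with a low value. They report only what shows in the picture. A call takes as long as a camera call.
- boxes_of(thing, camera): "at" ([x, y, z] in m, in world coordinates, good to about 4 mm: the middle of the surface that is visible of it).
- cut_out(thing, camera): "pixels" (420x560 bool, what is visible of it).
- spot_point(thing, camera): "at" ([x, y, z] in m, in world coordinates, good to about 4 mm: a listed point, or the origin of a listed thing).
The state is a dict: "clock": time; "joint_pos": joint angles; "joint_vel": joint speeds; "tau": joint torques, N m; "eef_pos": TCP position; "tool_rot": TCP orientation; "ft_force": force on the tool from outside, world axes, zero at the start; "ft_torque": the same for the moment, N m; "grip_width": finger opening in m; "grasp_force": force on a finger pad.
Only numpy, scipy, OpenCV 4.12 (cv2) and the standard library are available. Lean on these libraries where they do the work, as an engineer would, in place of code of your own. Each camera call takes 0.05 s, during which the arm holds its last target. There are 200 camera calls.

## Working session

There is one attempt and no reset: what is moved stays moved. The work goes in short steps, Python scripts to look and compute and a shell command to move; the robot and the scene stay as the last step left them, time stands still between calls to the robot, and variables do not carry over. Pictures are saved under pics/ and viewed, at most 10 in all, crops included, and the job is handed in when it is done.

```bash
ls -a; mkdir -p pics; cat > look.py <<'E'
import sys,cv2,numpy as np
from workcell import *
def snap(cam,name):
    im=camera(cam); cv2.imwrite(f'pics/{name}.png',im[:,:,::-1]); return im
E
python3 - <<'E'
from look import *
o=telemetry.get_obs(); print(o); print(bot.tcp_to_tips, [a for a in dir(bot) if a[0]!='_'])
a=snap('scene','a1');b=snap('top','b1')
for c in('scene','top'):
    for t in 'tiers nest bowl handle bowl_spot wheel_centre paddle0 paddle1 paddle2 paddle3 paddle4 port tray_edge mill jar mug tin'.split():
        r=spot_point(t,c); print(c,t,[(round(q['conf'],2),np.round(q['at'],3).tolist()) for q in r[:2]])
E
```

```text
.
..
pics
{'clock': 0.0, 'joint_pos': array([1.11101318e+00, 2.41383540e-01, 3.73070584e-03, 1.33518924e+00,
       1.20735509e-05, 1.57078710e+00]), 'joint_vel': array([-1.99184114e-03, -5.51058481e-04,  4.97266600e-04,  4.45985164e-04,
       -8.27833031e-05, -4.46633753e-05]), 'tau': array([-8.05017135e-04, -3.72315681e+01,  2.52408242e+01,  1.68598036e-02,
       -6.79200321e-05, -2.96301916e-07]), 'eef_pos': array([0.22161665, 0.44755647, 0.25243008]), 'tool_rot': array([ 2.27867348e-01,  9.73691648e-01, -9.94585077e-04, -2.38966476e-04]), 'ft_force': array([-0.54255393,  0.30815007,  0.28870209]), 'ft_torque': array([ 0.00745612, -0.02070049, -0.01131867]), 'grasp_force': 0.0, 'grip_width': 0.08573200785522984}
0.022 ['Unreachable', 'tcp_to_tips']
scene tiers [(0.87, [0.652, -0.055, 0.004])]
scene nest [(0.48, [0.47, -0.426, -0.001])]
scene bowl [(0.85, [0.569, 0.26, 0.017])]
scene handle [(0.86, [0.493, 0.22, 0.069])]
scene bowl_spot [(0.71, [0.652, -0.052, 0.012])]
scene wheel_centre [(0.82, [0.676, -0.172, 0.152]), (0.29, [0.693, -0.098, 0.302])]
scene paddle0 [(0.97, [0.621
[... 912 characters left out ...]
 [0.654, -0.05, 0.011])]
top wheel_centre [(0.83, [0.669, -0.169, 0.155]), (0.28, [0.684, -0.003, 0.306])]
top paddle0 [(0.72, [0.748, -0.157, 0.164]), (0.6, [0.689, -0.17, 0.231])]
top paddle1 [(0.72, [0.748, -0.157, 0.164]), (0.6, [0.689, -0.17, 0.231])]
top paddle2 [(0.72, [0.748, -0.157, 0.164]), (0.6, [0.689, -0.17, 0.231])]
top paddle3 [(0.72, [0.748, -0.157, 0.164]), (0.6, [0.689, -0.17, 0.231])]
top paddle4 [(0.72, [0.748, -0.157, 0.164]), (0.6, [0.689, -0.17, 0.231])]
top port []
top tray_edge [(0.76, [0.569, -0.064, 0.302])]
top mill [(0.74, [0.67, 0.439, 0.0])]
top jar [(0.76, [0.57, -0.487, -0.002])]
top mug [(0.8, [0.468, -0.422, 0.003])]
top tin [(0.74, [0.68, -0.408, -0.002])]
```

```bash
python3 -m creep --help | head -40
```

```text
invalid input at $: expected rows of numbers
```

View pics/a1.png

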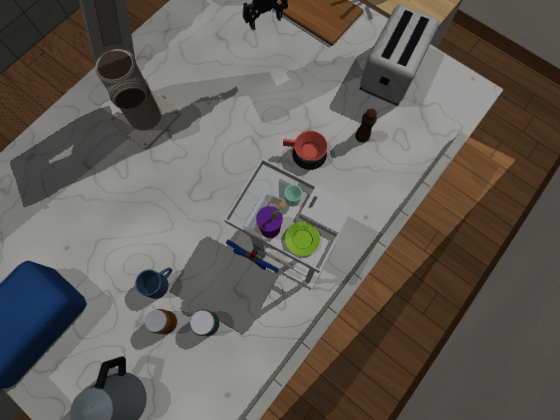

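View pics/b1.png

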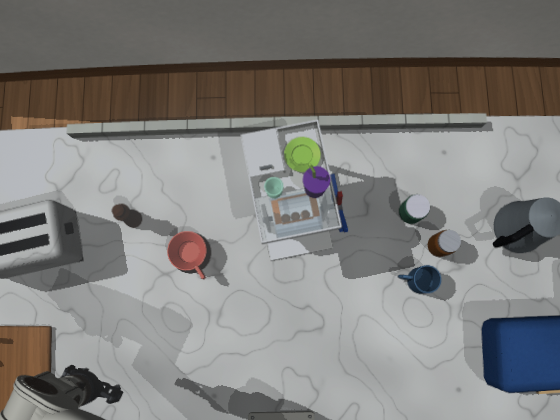

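```bash
python3 -m creep '1 -1 -0.2 -1 -0.31;1 -1 -0.2 -1 -0.31;1 -1 -0.2 -1 -0.31;1 -1 -0.2 -1 -0.31;1 -1 -0.2 -1 -0.31;1 -1 -0.2 -1 -0.31;1 -1 -0.2 -1 -0.31'
python3 - <<'E'
from look import *
o=telemetry.get_obs(); print(o['eef_pos'],o['tool_rot'],o['joint_pos'])
from scipy.spatial.transform import Rotation as R
print(R.from_quat(o['tool_rot']).as_matrix().round(3))
E
```

```text
clock: 2.68
eef_pos: [0.3431, 0.3545, 0.4033]
tool_rot: [-0.254, 0.967, 0.0, 0.0]
ft_force: [0.4, -0.1, 0.0]
grip_width: 0.0854
grasp_force: 0.0
[0.34306741 0.35452519 0.40332277] [-2.53827737e-01  9.67249440e-01  1.45418203e-05  4.90059334e-06] [8.01810147e-01 2.18880823e-01 3.62643031e-01 1.71453507e+00
 1.97850064e-05 2.88539038e-01]
[[-0.871 -0.491  0.   ]
 [-0.491  0.871  0.   ]
 [-0.     0.    -1.   ]]
```

```bash
python3 -m creep '1 -0.3 -0.35 0 0;1 -0.6 -0.7 0 0;1 -0.8 -0.9 0 0;1 -1 -1 0 0; 1 -1 -1 0 0'
python3 -m creep '1 -0.4 0 0 0;1 -0.8 0 0 0;1 -1 0 0 0;1 -1 0 0 0; 1 -1 0 0 0'
python3 - <<'E'
from look import *
o=telemetry.get_obs(); print(o['eef_pos'],o['tool_rot'],o['joint_pos'])
E
```

```text
clock: 3.3
eef_pos: [0.5495, 0.2973, 0.4003]
tool_rot: [-0.253, 0.968, -0.0, -0.002]
ft_force: [-0.7, -1.1, -0.7]
grip_width: 0.0849
grasp_force: 0.0
clock: 3.92
eef_pos: [0.5689, 0.3123, 0.4268]
tool_rot: [-0.254, 0.967, -0.006, -0.023]
ft_force: [0.2, 0.0, 0.6]
grip_width: 0.0854
grasp_force: 0.0
[0.56894368 0.31225702 0.42681004] [-0.25437916  0.96681715 -0.00567508 -0.02288304] [ 5.01917947e-01  7.43024695e-01  1.27463577e+00  2.14956423e+00
  7.26035722e-05 -1.26414089e-02]
```

```bash
python3 -m creep '1 0 -0.1 0.4 0;1 0 -0.3 0.8 0;1 0 -0.4 1 0;1 0 -0.4 1 0'
python3 -m creep '1 -0.4 0 0.1 0;1 -0.8 0 0.2 0;1 -1 0 0.2 0;1 -1 0 0.2 0; 1 -1 0 0.2 0'
python3 - <<'E'
from look import *
o=telemetry.get_obs(); print(o['eef_pos'],o['tool_rot'],o['joint_pos'])
from scipy.spatial.transform import Rotation as R
print(R.from_quat(o['tool_rot']).as_matrix().round(3))
E
python3 -m creep '1 0 0 0 0'
```

```text
clock: 4.42
eef_pos: [0.5887, 0.2529, 0.2687]
tool_rot: [-0.253, 0.967, -0.007, -0.032]
ft_force: [-0.7, 0.8, 0.3]
grip_width: 0.0852
grasp_force: 0.0
clock: 5.05
eef_pos: [0.7088, 0.3244, 0.2325]
tool_rot: [-0.255, 0.967, -0.005, -0.017]
ft_force: [0.5, 0.7, 0.6]
grip_width: 0.0858
grasp_force: 0.0
[0.7087892  0.3243567  0.23245614] [-0.25461967  0.96688912 -0.0046236  -0.01651866] [ 0.43041003  1.00790907  1.2754644   1.87248913 -0.00342452 -0.08451779]
[[-0.87  -0.493 -0.03 ]
 [-0.492  0.87  -0.017]
 [ 0.034 -0.001 -0.999]]
clock: 5.18
eef_pos: [0.7093, 0.3239, 0.2348]
tool_rot: [-0.254, 0.967, -0.004, -0.015]
ft_force: [-0.2, -0.5, 0.2]
grip_width: 0.0855
grasp_force: 0.0
```

```bash
for i in 1 2; do python3 -m creep '1 -1 0 0 0;1 -1 0 0 0;1 -1 0 0 0' | sed -n 1,3p; python3 -m creep '1 0 0 1 0'| sed -n 1,3p; done
python3 - <<'E'
from look import *
o=telemetry.get_obs(); print(o['eef_pos'],o['tool_rot'],o['joint_pos'])
from scipy.spatial.transform import Rotation as R
print(R.from_quat(o['tool_rot']).as_matrix().round(3))
E
```

```text
clock: 5.55
eef_pos: [0.7425, 0.35, 0.1904]
tool_rot: [-0.254, 0.967, 0.001, 0.013]
clock: 5.68
eef_pos: [0.7505, 0.3535, 0.1376]
tool_rot: [-0.254, 0.967, 0.003, 0.024]
clock: 6.05
eef_pos: [0.7884, 0.3814, 0.1106]
tool_rot: [-0.254, 0.966, 0.007, 0.047]
clock: 6.18
eef_pos: [0.8042, 0.3888, 0.0683]
tool_rot: [-0.254, 0.965, 0.011, 0.064]
[0.80423684 0.38875062 0.06834876] [-0.25388588  0.96502408  0.01084992  0.06444196] [ 0.4513849   1.15853601  1.16268061  1.44419806 -0.00356313 -0.06336433]
[[-0.863 -0.491  0.119]
 [-0.489  0.871  0.054]
 [-0.13  -0.012 -0.991]]
```

```bash
python3 -m creep '1 0.2 -0.4 -0.4 0;1 0.4 -0.8 -0.5 0;1 0.4 -0.8 -0.5 0'
for i in 1 2 3; do python3 -m creep '1 -1 0 -0.2 0;1 -1 0 -0.2 0;1 -1 0 -0.2 0' | sed -n 1,3p;  done
python3 - <<'E'
from look import *
o=telemetry.get_obs(); print(o['eef_pos'],o['tool_rot'],o['joint_pos'])
from scipy.spatial.transform import Rotation as R
print(R.from_quat(o['tool_rot']).as_matrix().round(3))
E
```

```text
clock: 6.55
eef_pos: [0.804, 0.2455, 0.1339]
tool_rot: [-0.252, 0.966, 0.007, 0.06]
ft_force: [0.1, 0.5, 1.5]
grip_width: 0.0858
grasp_force: 0.0
clock: 6.92
eef_pos: [0.8423, 0.2897, 0.1346]
tool_rot: [-0.254, 0.964, 0.009, 0.075]
clock: 7.3
eef_pos: [0.856, 0.3165, 0.1454]
tool_rot: [-0.253, 0.961, 0.012, 0.106]
clock: 7.68
eef_pos: [0.8681, 0.34, 0.1601]
tool_rot: [-0.252, 0.958, 0.016, 0.137]
[0.86810135 0.339954   0.16013046] [-0.25188621  0.9579332   0.01555956  0.1366573 ] [ 3.73496347e-01  1.11466129e+00  1.27542809e+00  1.45560906e+00
 -8.17210559e-04 -1.40871134e-01]
[[-0.836 -0.487  0.254]
 [-0.478  0.873  0.099]
 [-0.27  -0.039 -0.962]]
```

```bash

for i in 1 2; do python3 -m creep '1 -1 -0.5 -0.2 0;1 -1 -0.5 -0.2 0;1 -1 -0.5 -0.2 0' | sed -n 1,3p;  done
python3 - <<'E'
from look import *
o=telemetry.get_obs(); print(o['eef_pos'],o['tool_rot'],o['joint_pos'])
from scipy.spatial.transform import Rotation as R
print(R.from_quat(o['tool_rot']).as_matrix().round(3))
E
```

```text
clock: 8.05
eef_pos: [0.8997, 0.3074, 0.1819]
tool_rot: [-0.249, 0.954, 0.018, 0.169]
clock: 8.43
eef_pos: [0.9247, 0.2819, 0.2092]
tool_rot: [-0.248, 0.948, 0.019, 0.2]
[0.92469575 0.28192065 0.20915714] [-0.24797886  0.9476182   0.01887573  0.20042442] [ 0.28893629  1.07512997  1.27544122  1.366387    0.02401017 -0.21803153]
[[-0.797 -0.478  0.37 ]
 [-0.462  0.876  0.135]
 [-0.389 -0.064 -0.919]]
```

```bash
cat > plan.py <<'E'
import numpy as np
from workcell import *
from scipy.spatial.transform import Rotation as R
psi=np.arctan2(.0205,.118); T0=np.array([.6515,-.0535,0.])
RT=R.from_euler('z',psi).as_matrix()
tiers=lambda p: T0+RT@(np.array(p)/1000.)
def state():
    o=telemetry.get_obs(); return o,o['eef_pos'],R.from_quat(o['tool_rot']).as_matrix()
def units(grasp,M=None,off=.003):
    "row units taking the grasp point (off ahead of TCP) to a world point"
    o,p,M0=state(); return (M0.T@(np.array(grasp)-off*M0[:,2]-p)/.15).round(3)
def turn(ydir):
    o,p,M=state(); c=M.T@np.array(ydir); a=np.arctan2(-c[0],c[1])
    return round(a/np.pi,3), round(np.degrees(np.arccos(min(1,np.hypot(c[0],c[1])/np.linalg.norm(c)))),2)
E
python3 - <<'E'
from plan import *
b=.517; by=[-np.sin(b),np.cos(b),0]
print(psi,turn(by)); o,p,M=state()
h=np.array([.4945,.219,.068]); print(units(h),units(h-.09*M[:,2]),M[:,2])
E
```

```text
0.1720119876292802 (np.float64(0.003), np.float64(3.76))
[ 2.845  1.062 -0.274] [ 2.845  1.062 -0.874] [ 0.3704901   0.13517601 -0.91894751]
```

```bash
python3 -m creep '1 0 0 -0.4 0;1 0.2 0.1 -0.8 0;1 0.6 0.3 -0.87 0;1 0.9 0.5 -0.87 0;1 1 0.7 -0.87 0;1 1 0.7 -0.87 0' | sed -n 1,3p
python3 -m creep '1 0.4 0.1 0 0;1 0.8 0.2 0 0;1 1 0.36 0 0;1 1 0.36 0 0;1 1 0.36 0 0' | sed -n 1,3p
python3 - <<'E'
from plan import *
b=.517; by=[-np.sin(b),np.cos(b),0]
print(turn(by)); o,p,M=state()
h=np.array([.4945,.219,.068]); print(units(h),units(h-.09*M[:,2]),M[:,2])
E
```

```text
clock: 9.18
eef_pos: [0.7039, 0.2906, 0.265]
tool_rot: [-0.25, 0.947, 0.02, 0.2]
clock: 9.8
eef_pos: [0.5654, 0.268, 0.2063]
tool_rot: [-0.248, 0.947, 0.02, 0.204]
(np.float64(0.003), np.float64(3.75))
[ 0.891 -0.001  0.601] [ 0.891 -0.001  0.001] [ 0.37656919  0.1388694  -0.91592081]
```

Go to the pregrasp pose and check with the wrist camera.

```bash
python3 -m creep '1 0.4 0 0 0;1 0.8 0 0 0;1 0.89 0 0 0;1 0.89 0 0 0.003;1 0.89 0 0 0.003' | sed -n 1,3p
python3 - <<'E'
from plan import *; from look import snap
o,p,M=state()
snap('wrist','w1')
for t in('handle','bowl','nest'): print(t,[(round(q['conf'],2),np.round(q['at'],4).tolist()) for q in spot_point(t,'wrist')[:2]])
h=np.array([.4945,.219,.068]); print(units(h))
E
```

```text
clock: 10.42
eef_pos: [0.4584, 0.2057, 0.1527]
tool_rot: [-0.244, 0.948, 0.021, 0.203]
handle [(0.91, [0.498, 0.2174, 0.0655])]
bowl [(0.89, [0.559, 0.2645, 0.02])]
nest [(0.86, [0.5658, 0.259, -0.0007])]
[-0.035 -0.005  0.594]
```

View pics/w1.png

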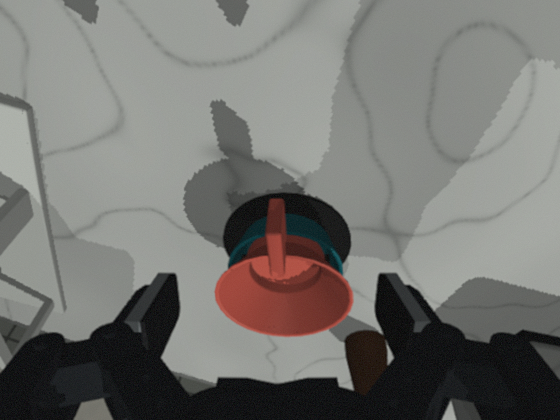

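```bash
python3 -m creep '1 -0.03 0 0.3 0;1 -0.03 0 0.5 0;1 -0.03 0 0.57 0;1 -0.03 0 0.57 0;0 -0.03 0 0.57 0;0 -0.03 0 0.57 0;0 -0.03 0 0.57 0;0 -0.03 0 0.57 0;0 -0.03 0 0.57 0;0 -0.03 0 0.57 0;0 -0.03 0 0.57 0'
python3 - <<'E'
from plan import *
o,p,M=state(); print(units([.4955,.218,.068]),(M[2]*.07/.15).round(3))
E
```

```text
clock: 12.0
eef_pos: [0.4894, 0.2183, 0.0734]
tool_rot: [-0.244, 0.949, 0.021, 0.2]
ft_force: [-3.3, -0.1, 4.7]
grip_width: 0.0093
grasp_force: 59.0
[-0.018 -0.019  0.028] [-0.182 -0.027 -0.429]
```

```bash
python3 -m creep '0 -0.03 0 -0.06 0;0 -0.06 -0.01 -0.13 0;0 -0.09 -0.01 -0.2 0;0 -0.12 -0.02 -0.28 0;0 -0.15 -0.02 -0.36 0;0 -0.19 -0.03 -0.45 0;0 -0.19 -0.03 -0.45 0;0 -0.19 -0.03 -0.45 0'
python3 - <<'E'
from plan import *; from look import snap
for c in('top','scene'):
    snap(c,c+'2')
    for t in('handle','bowl','tiers','bowl_spot'): print(t,[(round(q['conf'],2),np.round(q['at'],4).tolist()) for q in spot_point(t,c)[:2]])
ty=RT[:,1]; print(turn(ty),tiers([0,0,10]),state()[1:])
E
```

```text
clock: 13.0
eef_pos: [0.4892, 0.2173, 0.146]
tool_rot: [-0.244, 0.949, 0.02, 0.199]
ft_force: [-0.0, 0.8, -1.0]
grip_width: 0.0095
grasp_force: 58.3
handle [(0.62, [0.4925, 0.2194, 0.1442])]
bowl [(0.78, [0.5708, 0.2575, 0.0922])]
tiers [(0.71, [0.6501, -0.0551, -0.0025]), (0.42, [0.5716, 0.2577, 0.0942])]
bowl_spot [(0.62, [0.6498, -0.0496, 0.011]), (0.46, [0.4914, 0.2213, 0.1421])]
handle [(0.76, [0.4945, 0.2211, 0.1455])]
bowl [(0.56, [0.5737, 0.2528, 0.0897])]
tiers [(0.56, [0.6494, -0.0539, 0.0032])]
bowl_spot [(0.63, [0.6498, -0.0529, 0.01])]
(np.float64(0.101), np.float64(4.01)) [ 0.6515 -0.0535  0.01  ] (array([0.48939537, 0.21746972, 0.14599851]), array([[-0.80158065, -0.47111562,  0.36812842],
       [-0.45527454,  0.88006664,  0.13493626],
       [-0.38754813, -0.0594372 , -0.91993134]]))
```

```bash
cat >> plan.py <<'E'
def carry(B,targets,a=0.):
    "row units so that point B (tool frame) comes to world targets, with turn a (units)"
    o,p,M=state(); Rz=R.from_euler('z',a*np.pi).as_matrix()
    for t in targets: print((M.T@(np.array(t)-M@Rz@B-p)/.15).round(3))
E
python3 - <<'E'
from plan import *
o,p,M=state(); b=np.array([.570,.258,.0925]); B=M.T@(b-p); print('B',B.round(4))
Rb=R.from_euler('z',.51).as_matrix(); BR=M.T@Rb; np.savez('b.npz',B=B,BR=BR)
for a in(.09,.1,.11,.12):
    Z=M@R.from_euler('z',a*np.pi).as_matrix()@BR; print(a,np.arctan2(Z[1,0],Z[0,0]),Z[:,2].round(3))
carry(B,[tiers([-130,160,80]),tiers([-180,0,60])],.108)
E
```

```text
B [-0.0623  0.0009  0.0844]
0.09 0.2494560177530251 [ 0.024 -0.108  0.994]
0.1 0.22052547595873906 [ 0.025 -0.12   0.992]
0.11 0.19161462555262251 [ 0.026 -0.132  0.991]
0.12 0.16272758283205133 [ 0.026 -0.144  0.989]
[ 0.94  -0.657 -0.263]
[ 1.613 -1.556 -0.344]
```

```bash
python3 - <<'E'
from plan import *
f=np.load('b.npz');B=f['B'];BR=f['BR'];o,p,M=state()
Z=M@R.from_euler('z',.07*np.pi).as_matrix()@BR; print(np.arctan2(Z[1,0],Z[0,0]),Z[:,2].round(3))
carry(B,[tiers([-140,160,80]),tiers([-180,0,60])],.07)
E
```

```text
0.30735914740607184 [ 0.021 -0.083  0.996]
[ 1.011 -0.684 -0.289]
[ 1.626 -1.604 -0.344]
```

```bash
python3 -m creep '0 0.3 -0.1 -0.1 0;0 0.6 -0.3 -0.2 0.02;0 0.8 -0.5 -0.29 0.04;0 1 -0.68 -0.29 0.07;0 1 -0.9 -0.29 0.07;0 1 -0.9 -0.29 0.07' | sed -n 1,3p
python3 - <<'E'
from plan import *
f=np.load('b.npz');B=f['B']
carry(B,[tiers([-180,0,60]),tiers([-100,0,40])],0)
E
```

```text
clock: 14.25
eef_pos: [0.4183, 0.0226, 0.1369]
tool_rot: [-0.136, 0.97, 0.041, 0.197]
[ 0.465 -0.808 -0.048]
[ 0.029 -0.871  0.282]
```

```bash
python3 -m creep '0 0.3 -0.3 -0.02 0;0 0.4 -0.6 -0.05 0;0 0.46 -0.81 -0.05 0;0 0.46 -0.81 -0.05 0;0 0.46 -0.81 -0.05 0' | sed -n 1,3p
python3 - <<'E'
from plan import *; from look import snap
f=np.load('b.npz');B=f['B']; o,p,M=state(); print(p,p+M@B,M[:,2])
for c in('top','scene'):
    snap(c,c+'3')
    for t in('handle','bowl'): print(t,[(round(q['conf'],2),np.round(q['at'],4).tolist()) for q in spot_point(t,c)[:2]])
carry(B,[tiers([-100,0,32]),tiers([-50,0,30]),tiers([-3,0,30]),tiers([-3,0,14])],0)
E
```

```text
clock: 14.88
eef_pos: [0.3873, -0.1095, 0.1125]
tool_rot: [-0.139, 0.97, 0.042, 0.196]
[ 0.38732721 -0.10952362  0.11248517] [ 0.47325401 -0.08148126  0.05926758] [ 0.367577    0.13592134 -0.92000682]
handle [(0.86, [0.3899, -0.1064, 0.1099]), (0.61, [0.6717, -0.1681, 0.1515])]
bowl [(0.79, [0.4752, -0.0851, 0.0612]), (0.61, [0.565, 0.2648, -0.0017])]
handle [(0.69, [0.3934, -0.1067, 0.1106])]
bowl [(0.84, [0.4756, -0.0849, 0.0571])]
[-0.414 -0.088  0.374]
[-0.714 -0.127  0.515]
[-1.001 -0.164  0.636]
[-0.959 -0.167  0.734]
```

View pics/top3.png

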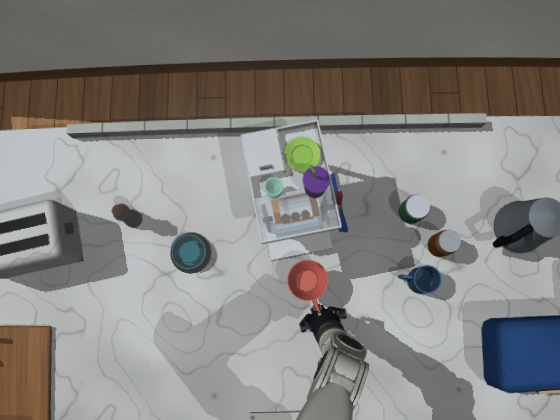

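```bash
python3 -m creep '0 -0.15 -0.03 0.15 0;0 -0.3 -0.05 0.28 0;0 -0.42 -0.06 0.37 0;0 -0.52 -0.08 0.42 0;0 -0.62 -0.09 0.47 0;0 -0.72 -0.1 0.51 0;0 -0.72 -0.1 0.51 0;0 -0.72 -0.1 0.51 0' 
python3 - <<'E'
from plan import *; from look import snap
f=np.load('b.npz');B=f['B']; o,p,M=state(); B=B+M.T@[.002,-.003,0]; np.savez('b2.npz',B=B); print(p,p+M@B)
for c in('scene','top'):
    snap(c,c+'4')
    for t in('handle','bowl'): print(t,[(round(q['conf'],2),np.round(q['at'],4).tolist()) for q in spot_point(t,c)[:2]])
carry(B,[tiers([-3,0,28]),tiers([-3,0,13])],0)
E
```

```text
clock: 16.18
eef_pos: [0.5149, -0.087, 0.084]
tool_rot: [-0.138, 0.97, 0.042, 0.195]
ft_force: [-0.2, 0.9, -1.2]
grip_width: 0.0091
grasp_force: 58.8
[ 0.51493471 -0.0870419   0.0839591 ] [ 0.60286285 -0.06209099  0.03069558]
handle []
bowl [(0.52, [0.6898, 0.0027, 0.3071])]
handle [(0.59, [0.52, -0.0847, 0.0809])]
bowl [(0.77, [0.6036, -0.0621, 0.0334])]
[-0.273 -0.033  0.137]
[-0.234 -0.036  0.229]
```

```bash
python3 -m creep '0 -0.1 -0.01 0.05 0;0 -0.2 -0.02 0.1 0;0 -0.27 -0.03 0.14 0;0 -0.26 -0.03 0.17 0;0 -0.25 -0.03 0.2 0;0 -0.23 -0.03 0.23 0;0 -0.23 -0.03 0.23 0;0 -0.23 -0.03 0.23 0' 
python3 - <<'E'
from plan import *; from look import snap
B=np.load('b2.npz')['B']; o,p,M=state(); print(p,p+M@B, RT.T@(p+M@B-T0)*1000)
im=snap('top','top5')
for t in('handle','bowl'): print(t,[(round(q['conf'],2),np.round(q['at'],4).tolist()) for q in spot_point(t,'top')[:2]])
import cv2; cv2.imwrite('pics/t5c.png',cv2.resize(im[100:400,180:420,::-1],None,fx=2,fy=2))
E
```

```text
clock: 17.48
eef_pos: [0.56, -0.0782, 0.0659]
tool_rot: [-0.138, 0.97, 0.042, 0.196]
ft_force: [0.2, 0.1, -0.8]
grip_width: 0.0092
grasp_force: 58.9
[ 0.56001383 -0.07820662  0.0659068 ] [ 0.64800847 -0.05327727  0.0127431 ] [-3.40188417  0.81707025 12.74310435]
handle []
bowl [(0.53, [0.6532, -0.0541, -0.0018]), (0.38, [0.6798, -0.4063, -0.0014])]
```

View pics/t5c.png

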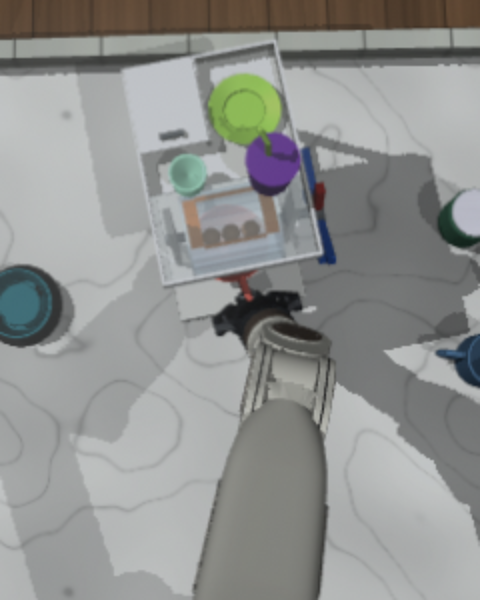

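```bash
python3 -m creep '0 0.01 0 0.02 0;0 0.01 0 0.02 0;0.4 0.01 0 0.02 0;0.4 0.01 0 0.02 0;1 0.01 0 0.02 0;1 0.01 0 0.02 0;1 0.01 0 0 0;1 0.01 0 -0.2 0;1 0.02 0 -0.5 0;1 0.1 0 -0.8 0;1 0.1 0 -0.8 0' 
python3 - <<'E'
from plan import *; from look import snap
o,p,M=state(); print(p)
for c in('scene','top'):
    snap(c,c+'6')
    for t in('handle','bowl','walnut0'): print(t,[(round(q['conf'],2),np.round(q['at'],4).tolist()) for q in spot_point(t,c)[:3]])
import time
im=snap('wrist','w6')
for t in('handle','bowl','paddle0','wheel_centre'): print(t,[(round(q['conf'],2),np.round(q['at'],4).tolist()) for q in spot_point(t,'wrist')[:3]])
E
```

```text
clock: 19.0
eef_pos: [0.5034, -0.0992, 0.1739]
tool_rot: [-0.138, 0.969, 0.04, 0.199]
ft_force: [-0.6, -0.2, -1.1]
grip_width: 0.0854
grasp_force: 0.0
[ 0.50344453 -0.09918084  0.17392366]
handle [(0.24, [0.6082, -0.1862, 0.1874])]
bowl []
walnut0 [(0.21, [0.6905, 0.0025, 0.3084])]
handle [(0.52, [0.5632, -0.0745, 0.0614]), (0.4, [0.4693, -0.4238, 0.0018])]
bowl [(0.3, [0.5698, -0.068, 0.3019])]
walnut0 [(0.5, [0.5703, -0.4873, -0.0001]), (0.29, [0.6482, -0.0534, 0.0017])]
handle [(0.68, [0.5724, -0.0738, 0.0534])]
bowl [(0.74, [0.6424, -0.05, 0.0079])]
paddle0 [(0.87, [0.6194, -0.1782, 0.1013])]
wheel_centre [(0.75, [0.6686, -0.1713, 0.1538])]
```

View pics/w6.png

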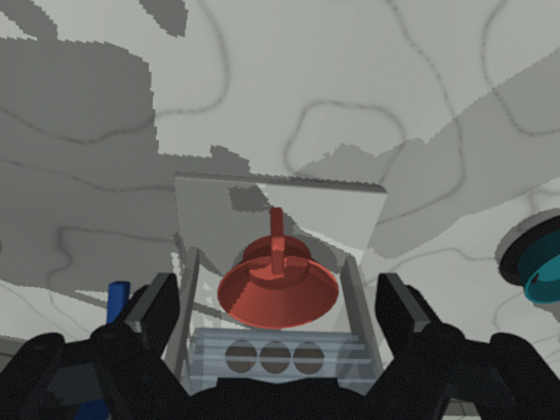

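```bash
python3 - <<'E'
from plan import *
print(turn(RT[:,1]))
a=turn(RT[:,1])[0]
F=np.array([0,.05,.010])
carry(F,[tiers([-150,-121,230]),tiers([-70,-121,240])],a)
E
```

```text
(np.float64(0.031), np.float64(4.04))
[-0.083 -1.004 -0.472]
[-0.598 -1.065 -0.328]
```

```bash
python3 -m creep '1 0 -0.3 -0.2 0.03;1 0 -0.6 -0.4 0.03;1 -0.08 -0.9 -0.47 0.03;1 -0.08 -1 -0.47 0.03;1 -0.08 -1 -0.47 0.03;1 -0.08 -1 -0.47 0.03' | sed -n 1,3p
python3 - <<'E'
from plan import *; from look import snap
o,p,M=state(); print(turn(RT[:,1]),(RT.T@M).round(3))
F=np.array([0,.05,.010])
carry(F,[tiers([-70,-121,240]),tiers([-50,-121,215]),tiers([-52,-121,200])],0)
im=snap('wrist','w7')
for t in('paddle0','wheel_centre'): print(t,[(round(q['conf'],2),np.round(q['at'],4).tolist(),(RT.T@(np.array(q['at'])-T0)*1000).round(0)) for q in spot_point(t,'wrist')[:5]])
snap('top','t7')
for t in('paddle0','wheel_centre'): print(t,[(round(q['conf'],2),np.round(q['at'],4).tolist(),(RT.T@(np.array(q['at'])-T0)*1000).round(0)) for q in spot_point(t,'top')[:5]])
E
```

```text
clock: 20.4
eef_pos: [0.5291, -0.2468, 0.2347]
tool_rot: [-0.093, 0.976, 0.052, 0.193]
(np.float64(0.001), np.float64(4.15)) [[-0.923 -0.031  0.384]
 [-0.003  0.997  0.072]
 [-0.385  0.066 -0.92 ]]
[-0.53  -0.026  0.138]
[-0.588 -0.041  0.343]
[-0.538 -0.047  0.43 ]
paddle0 [(0.95, [0.6191, -0.1821, 0.1025], array([ -54., -121.,  102.])), (0.79, [0.6063, -0.1868, 0.1899], array([ -67., -124.,  190.])), (0.69, [0.7084, -0.1696, 0.0899], array([  36., -124.,   90.])), (0.64, [0.7485, -0.1582, 0.1637], array([  78., -120.,  164.])), (0.24, [0.6409, -0.0503, 0.0098], array([-10.,   5.,  10.]))]
wheel_centre [(0.6, [0.6675, -0.1723, 0.1552], array([  -5., -120.,  155.]))]
paddle0 [(0.74, [0.6067, -0.1827, 0.1913], array([ -66., -120.,  191.])), (0.66, [0.686, -0.1727, 0.2338], array([  14., -123.,  234.])), (0.56, [0.6185, -0.1838, 0.0999], array([ -55., -123.,  100.])), (0.54, [0.7467, -0.1594, 0.1654], array([  76., -121.,  165.]))]
wheel_centre [(0.84, [0.6697, -0.1697, 0.1554], array([  -2., -118.,  155.]))]
```

View pics/w7.png

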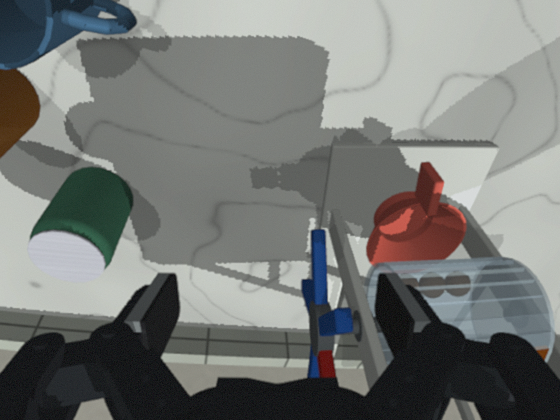

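```bash
cat >> plan.py <<'E'
F=np.array([0,.05,.010])
def stroke(thetas,r=65,off=9):
    for t in thetas:
        a=np.radians(t); q=r*np.array([-np.sin(a),np.cos(a)])+off*np.array([np.cos(a),np.sin(a)])
        print(t,end=' '); carry(F,[tiers([q[0],-121,155+q[1]])])
def wheel(c='top'):
    camera(c)
    for q in spot_point('paddle0',c)[:5]:
        l=RT.T@(np.array(q['at'])-T0)*1000; print(c,round(q['conf'],2),l.round(0),round(np.degrees(np.arctan2(-l[0],l[2]-155)),1))
E
python3 - <<'E'
from plan import *
stroke([50,60,70,80,90,100,110,118])
E
```

```text
50 [-0.588 -0.041  0.435]
60 [-0.518 -0.043  0.466]
70 [-0.455 -0.046  0.509]
80 [-0.401 -0.05   0.562]
90 [-0.356 -0.054  0.624]
100 [-0.323 -0.059  0.693]
110 [-0.303 -0.064  0.766]
118 [-0.296 -0.068  0.826]
```

```bash
python3 -m creep '1 -0.3 -0.03 0.05 0;1 -0.53 -0.03 0.14 0;1 -0.59 -0.04 0.34 0;1 -0.59 -0.04 0.43 0;1 -0.52 -0.04 0.47 0;1 -0.46 -0.05 0.51 0;1 -0.4 -0.05 0.56 0;1 -0.36 -0.05 0.62 0;1 -0.36 -0.05 0.62 0;1 -0.36 -0.05 0.62 0'
python3 - <<'E'
from plan import *
wheel('top');wheel('scene')
o,p,M=state(); print((RT.T@(p+M@F-T0)*1000).round(1))
stroke([90,100,110,118])
E
```

```text
clock: 21.95
eef_pos: [0.6142, -0.2342, 0.1702]
tool_rot: [-0.092, 0.976, 0.051, 0.193]
ft_force: [-0.7, 0.4, -0.1]
grip_width: 0.0852
grasp_force: 0.0
top 0.85 [  62. -120.  116.] -122.6
top 0.81 [ -21. -122.  228.] 16.2
top 0.72 [  63. -123.  197.] -55.9
top 0.57 [ -72. -118.  155.] 89.7
scene 0.96 [ -19. -119.   86.] 164.8
scene 0.95 [  63. -120.  110.] -125.5
scene 0.83 [ -24. -122.  225.] 18.6
scene 0.73 [  59. -121.  202.] -51.3
scene 0.57 [ -36. -352.    2.] 166.7
[ -64.7 -121.2  164.7]
90 [0.004 0.001 0.004]
100 [ 0.037 -0.004  0.072]
110 [ 0.057 -0.009  0.146]
118 [ 0.064 -0.013  0.206]
```

```bash
python3 -m creep '1 0.02 0 0.03 0;1 0.04 0 0.07 0;1 0.05 0 0.11 0;1 0.06 -0.01 0.15 0;1 0.06 -0.01 0.18 0;1 0.06 -0.01 0.21 0;1 0.06 -0.01 0.21 0;1 0.2 -0.01 0.05 0;1 0.2 -0.01 -0.4 0;1 0 0 -0.6 0;1 0 0 -0.6 0' | sed -n 1,4p
python3 - <<'E'
from plan import *
wheel('top');wheel('scene')
o,p,M=state(); print((RT.T@(p+M@F-T0)*1000).round(1))
stroke([36,45,60,75,90,105,118])
E
```

```text
clock: 23.52
eef_pos: [0.5845, -0.2477, 0.2593]
tool_rot: [-0.094, 0.975, 0.048, 0.198]
ft_force: [1.1, 0.4, -0.0]
top 0.85 [  75. -118.  145.] -97.8
top 0.77 [  38. -120.  220.] -30.1
top 0.76 [ -51. -123.  209.] 43.5
scene 0.94 [  18. -119.   82.] -166.0
scene 0.73 [ -54. -119.  207.] 46.2
scene 0.72 [  77. -117.  145.] -97.5
scene 0.6 [ -64. -123.  119.] 119.4
scene 0.57 [  33. -119.  221.] -26.5
[-100.3 -126.7  245.6]
36 [-0.343  0.01   0.381]
45 [-0.276  0.009  0.393]
60 [-0.17   0.006  0.436]
75 [-0.078  0.001  0.504]
90 [-0.008 -0.005  0.594]
105 [ 0.037 -0.012  0.699]
118 [ 0.052 -0.019  0.796]
```

```bash
python3 -m creep '1 -0.25 0 0.05 0;1 -0.41 0.02 0.2 0;1 -0.41 0.02 0.22 0;1 -0.34 0.01 0.38 0;1 -0.28 0.01 0.39 0;1 -0.22 0.01 0.41 0;1 -0.17 0.01 0.44 0;1 -0.12 0 0.47 0;1 -0.08 0 0.5 0;1 -0.04 0 0.55 0;1 -0.01 0 0.59 0;1 -0.01 0 0.59 0' | sed -n 1,4p
python3 - <<'E'
from plan import *
stroke([90,96,102,108,113,118])
E
```

```text
clock: 25.22
eef_pos: [0.6146, -0.2341, 0.1713]
tool_rot: [-0.092, 0.976, 0.051, 0.192]
ft_force: [0.2, -0.1, 0.2]
90 [ 0.004 -0.     0.008]
96 [ 0.025 -0.003  0.048]
102 [ 0.042 -0.006  0.091]
108 [ 0.054 -0.009  0.135]
113 [ 0.061 -0.012  0.172]
118 [ 0.064 -0.015  0.21 ]
```

```bash
python3 -m creep '1 0.02 0 0.04 0;1 0.04 -0.01 0.08 0;1 0.05 -0.01 0.12 0;1 0.06 -0.01 0.16 0;1 0.06 -0.01 0.19 0;1 0.06 -0.01 0.21 0;1 0.06 -0.01 0.21 0;1 0.2 -0.01 0.05 0;1 0.2 -0.01 -0.4 0;1 0 0 -0.6 0;1 0 0 -0.6 0' | sed -n 1,4p
python3 - <<'E'
from plan import *; from look import snap
wheel('top');wheel('scene')
im=snap('wrist','w8')
stroke([36,45,60,75,90,105,110])
E
```

```text
clock: 26.6
eef_pos: [0.5856, -0.2477, 0.2617]
tool_rot: [-0.094, 0.974, 0.048, 0.199]
ft_force: [0.6, 0.7, 0.2]
top 0.88 [  70. -123.  140.] -102.4
top 0.84 [ -63. -122.  122.] 117.3
top 0.74 [  36. -122.  223.] -28.0
top 0.66 [ -51. -122.  210.] 42.9
scene 0.84 [  78. -119.  143.] -98.8
scene 0.77 [  36. -122.  223.] -27.8
scene 0.62 [ -62. -121.  119.] 119.8
scene 0.57 [  15. -123.   79.] -168.9
scene 0.57 [ -54. -123.  208.] 45.5
36 [-0.333  0.01   0.39 ]
45 [-0.265  0.009  0.402]
60 [-0.159  0.006  0.445]
75 [-0.068  0.002  0.514]
90 [ 0.002 -0.005  0.603]
105 [ 0.047 -0.012  0.708]
110 [ 0.055 -0.015  0.745]
```

View pics/w8.png

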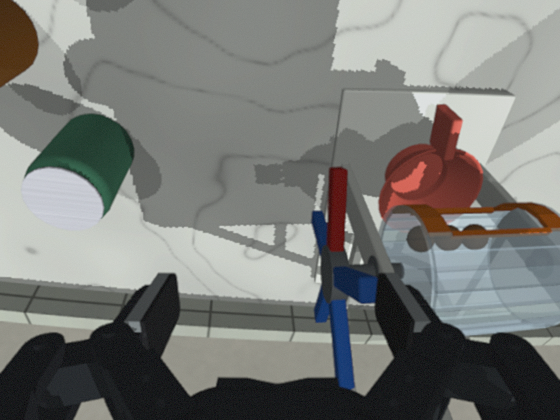

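```bash
python3 -m creep '1 -0.25 0 0.05 0;1 -0.4 0.02 0.2 0;1 -0.4 0.02 0.23 0;1 -0.33 0.01 0.39 0;1 -0.27 0.01 0.4 0;1 -0.21 0.01 0.42 0;1 -0.16 0.01 0.45 0;1 -0.11 0 0.48 0;1 -0.07 0 0.51 0;1 -0.03 0 0.56 0;1 0 0 0.6 0;1 0 0 0.6 0' | sed -n 1,4p
python3 - <<'E'
from plan import *
stroke([90,96,102,108,113,118])
E
```

```text
clock: 28.35
eef_pos: [0.6146, -0.234, 0.1713]
tool_rot: [-0.092, 0.976, 0.051, 0.192]
ft_force: [0.1, -0.5, -0.3]
90 [ 0.004 -0.001  0.008]
96 [ 0.025 -0.003  0.048]
102 [ 0.042 -0.006  0.091]
108 [ 0.054 -0.01   0.135]
113 [ 0.061 -0.012  0.172]
118 [ 0.064 -0.015  0.21 ]
```

```bash
python3 -m creep '1 0.02 0 0.04 0;1 0.03 0 0.06 0;1 0.04 -0.01 0.09 0;1 0.05 -0.01 0.12 0;1 0.05 -0.01 0.14 0;1 0.05 -0.01 0.14 0;1 0.2 -0.01 0.02 0;1 0.2 -0.01 -0.4 0;1 0.4 0 -0.6 0;1 0.6 0 -0.6 0;1 0.6 0 -0.6 0;1 0.6 0 -0.6 0'
python3 - <<'E'
from plan import *; from look import snap
wheel('top');wheel('scene')
im=snap('wrist','w9')
for t in('walnut0','bowl','handle','port'): print(t,[(round(q['conf'],2),(RT.T@(np.array(q['at'])-T0)*1000).round(0)) for q in spot_point(t,'wrist')[:4]])
E
```

```text
clock: 29.85
eef_pos: [0.5015, -0.2611, 0.221]
tool_rot: [-0.093, 0.975, 0.051, 0.194]
ft_force: [-0.0, 0.4, -0.0]
grip_width: 0.0855
grasp_force: 0.0
top 0.8 [  40. -123.  212.] -35.3
top 0.66 [ -72. -124.  132.] 107.7
top 0.64 [ -43. -120.  222.] 32.4
top 0.59 [  71. -124.  133.] -106.9
top 0.43 [ -33. -349.    0.] 167.9
scene 0.98 [  48. -118.  216.] -38.1
scene 0.93 [ -67. -124.  136.] 105.5
scene 0.74 [   3. -118.   82.] -177.9
scene 0.65 [ -42. -120.  215.] 35.0
scene 0.61 [  74. -124.  129.] -109.5
walnut0 [(0.82, array([ 2., 20., 31.])), (0.67, array([-9.,  1., 33.])), (0.58, array([ -2., -25.,  39.])), (0.52, array([ -35., -348.,    1.]))]
bowl [(0.83, array([-9.,  7., 12.]))]
handle [(0.67, array([-84.,  -9.,  57.]))]
port []
```

View pics/w9.png

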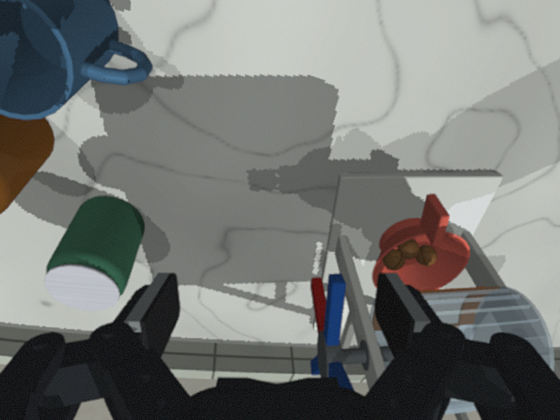

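```bash
python3 -m creep '1 0.1 0 -0.1 0;1 0.1 0 -0.1 0;1 0.1 0 -0.1 0;1 0.1 0 -0.1 0;1 0.1 0 -0.1 0'|head -1; python3 -c "
from workcell import *
print(ticket.job_done())"
```

```text
clock: 30.92
the job is handed in; nothing more can be done
None
```

I handed the job in at about 31 s of the 72 s allowed: the last wrist picture shows all three walnuts in the coral bowl, which stands about 10 mm from the point under the drum. The paddles put the drum within a few degrees of port-down, and the robot is clear of everything; the judge's verdict was not shown.

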